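# Panel from the rack to the spray stand

## Robot

A 6-joint arm with a two-finger parallel gripper is mounted at the origin on the work surface. World frame = base frame: x ahead of the robot, y to its left, z up, the work surface at z = 0. Lengths are in m, angles in rad, forces in N, time in s.
With the tool pointing down it reaches from about 0.325 to 0.85 m from the base axis. Payload 15.5 kg.
Tool frame: the origin (TCP) lies midway between the tips of the shut fingers; the grasp point (between the pads) lies 19 mm behind it (r.grip_point_offset is the distance from the TCP to the grasp point, in m); z points along the fingers, y is the line along which they close (so a half turn about z gives the same grasp; the last joint's range is limited). The gripper opens to 91 mm and grips with 3 to 60 N. Pads are 32 mm wide; open, the fingers measure 118 mm over their backs; the gripper's body (76 mm by 178 mm) begins 60 mm behind the grasp point.
Start: joints at [1.099, 0.494, 1.345, -0, 1.302, -0.096], TCP at [0.23, 0.581, 0.214] pointing down, gripper open.
Joint ranges: [-2.91, 2.91], [-0.82, 2.16], [0.22, 2.67], [-1.22, 4.37], [0.12, 2.79], [-3.08, 3.08]. Speed limits (rad/s): [1.89, 1.89, 2.57, 3.01, 3.01, 3.01].

## Interface

Orientations are given as [roll, pitch, yaw] about the fixed x, y, z axes, in that order (R = Rz(yaw) Ry(pitch) Rx(roll)).
In Python, from bench import sensors, optics, job_done, r gives the robot as it stands.
- The arm moves only by the tool move_arm, never from a script. Its argument "targets" is a list of rows, each an object with "slide": the shift along the tool's x, y, z in m, a list of three; "dr": the turn, a rotation vector about the tool's x, y, z in degrees, a list of three; "jaw": the finger opening in m, from 0 to 0.0912. In form: [{"slide": [dx, dy, dz], "dr": [wx, wy, wz], "jaw": jaw}, ...]. A call has 1 to 10 rows; each row is the pose to reach, as a shift and turn from the pose commanded when the call began, along the tool's axes at that moment; what a row does not reach only later rows make up. A row lasts 1/12 s, in which the tool goes at most 41.7 mm and 7.16 degrees, less where a joint would pass 70% of its speed; a pose out of reach is approached as far as the arm can. A call with a gripper value outside its range is refused whole. The fingers move at their own pace and stop on an object; "force" is the grip in N (left out, the last holds). Time passes only in rows, so rows that repeat a pose let the fingers close. It gives the time, the measured TCP pose, the force, the opening and the grip force at its end, in the units of the state.
- sensors.read_state(): the state, without advancing time (a new reading comes with each control period).
- optics.get_image(name): name is "scene" or "top" or "wrist"; returns a dict with "color" (400x640x3 uint8, red, green, blue), "camera_matrix" (3x3 intrinsics, pixels), "R" (3x3) and "t" (3): a world point X has camera coordinates R X + t; the wrist camera has in their place "tool_from_camera" (4x4, takes a point from camera to tool coordinates, whose origin is the TCP and whose axes are the flange's). Camera axes: x right, y down, z forward; pixel columns grow to the right and rows downward; lengths in m; the calibration is good to about 2 mm. A picture is of the moment at which its call begins: read the wrist's pose just before it. There is no depth.
- job_done(): hands the job in; it is judged then, once.
The state is a dict: "time": time; "qpos": joint angles; "joint_vel": joint speeds; "joint_efforts": joint torques, N m; "eef_pos": TCP position; "tcp_rot": TCP orientation; "force": force on the tool from outside, world axes, zero at the start; "ft_torque": the same for the moment, N m; "opening": finger opening in m; "grip_force": force on a finger pad.
Only numpy, scipy, OpenCV 4.12 (cv2) and the standard library are available. Lean on these libraries where they do the work, as an engineer would, in place of code of your own. Each camera call takes 0.05 s, during which the arm holds its last target. There are 200 camera calls.

## Task

Slide the tall white panel straight up out of its slot in the wooden rack and set it on the spray stand: lower edge on the ledge, about centred, leaning back against the sloping board. Do not drop it from above: let go only when its edge is down at the ledge. Leave the two short panels in their slots and everything else on the bench where it is.

Things in the scene. Friction and masses are not known exactly. Their poses are not given: they have to be found in the camera images.
- tall_panel: the tall panel: white melamine-faced board, 130 mm wide (its x) x 8 mm thick (its y) x 150 mm tall (its z), about 0.12 kg. Origin: centre of its underside. It starts upright in one of the rack's three slots and stands 65 mm taller than the two short panels beside it
- tall_panel_top (a point): middle of the tall panel's top edge, 150 mm above its origin
- short_panel_a: a short panel of the same board: 130 x 8 x 85 mm tall, axes and origin like the tall panel's; in another slot
- short_panel_b: the other short panel, the same as short_panel_a
- rack: fixed wooden rack, 170 mm (x) x 154 mm (y), 82 mm high. Origin: centre of its underside. Three slots at y = -45, 0 and +45 mm, each taking one panel upright with the panel's width along the rack's x. Each slot is a pair of facing grooves 12 mm wide and 12 mm deep in the two end cheeks; floor 12 mm above the table, cheeks and grooves up to 82 mm
- stand: fixed wooden easel, front = +y. Origin: at table level below the ledge. Base 200 mm (x), y -110 to +55 mm, top 15 mm above the table. Ledge: that top, y -10 to +40 mm; lip 12 mm high at y +40 to +50. Flat back board 180 mm wide rises 110 mm from the ledge's rear edge (y = -10), leaning back 15 degrees from upright towards -y; its top front edge: y = -38, z = 121 mm
- mixing_cup: bystander: open pink plastic cup, 80 mm wide, 95 mm tall. Origin: underside centre
- release_bottle: bystander: grey plastic bottle, 60 mm wide, 170 mm tall. Origin: underside centre
- chip_brush: bystander: brush lying flat. Origin: underside (at mid-length or so)
- wax_tin: bystander: squat bare-metal tin, 84 mm wide, 60 mm tall. Origin: underside centre
- clay_block: bystander: grey-brown block of clay 110 x 70 x 45 mm. Origin: underside centre
- scraper: bystander: scraper lying flat. Origin: underside (at mid-length or so)
- resin_can: bystander: bare steel can, 90 mm wide, 120 mm tall. Origin: underside centre
Mind the look-alikes: they are no part of the job. Leave any blue or orange look-alike of the tall_panel alone.

How it is judged:
By the outcome, as a careful person would: the job done as asked, in the order asked, and still so for the second after the job is handed in, with the robot touching nothing.
It also fails if it takes over 40 s, if anything falls off the work surface, if the arm or the gripper's body presses on something with over 40 N, if the wrist force passes 120 N, or if a joint passes its speed limit or range.

## Working session

There is one attempt and no reset: what is moved stays moved. The work goes in short steps, Python scripts to look and compute and a tool call to move; the robot and the scene stay as the last step left them, time stands still between calls to the robot, and variables do not carry over. Pictures are saved under pics/ and viewed, at most 10 in all, crops included, and the job is handed in when it is done.

Besides the shell and the picture viewer there is one more tool, called after "Call:" in YAML: its name, and indented under it one key for each argument. move_arm: Moves the arm, as the interface text tells. Its arguments: {"type":"object","properties":{"targets":{"type":"array"},"force":{"type":"number"}},"required":["targets"]}

```bash
ls; mkdir -p pics
python3 - <<'E'
from bench import sensors, optics, r
import cv2
s=sensors.read_state();print(s, r.grip_point_offset)
for n in("scene","top"):
    d=optics.get_image(n);cv2.imwrite(f"pics/{n}0.png",d["color"][:,:,::-1]);print(n,d["camera_matrix"],d["R"],d["t"])
E
```

```text
pics
{'time': 0.0, 'qpos': array([ 1.09846336e+00,  4.94203192e-01,  1.34613770e+00,  2.83545267e-05,
        1.30248616e+00, -9.55241525e-02]), 'joint_vel': array([-0.00067085, -0.00073851,  0.00034472,  0.00127277, -0.00080547,
       -0.00055369]), 'joint_efforts': array([ 4.81831390e-03, -8.78810334e+01, -3.81870496e+01,  7.11379317e-02,
        5.27814100e-02, -4.83689155e-05]), 'eef_pos': array([0.22980037, 0.58081167, 0.2133236 ]), 'tcp_rot': array([-3.14036649e+00, -1.44941422e-04,  2.76477621e+00]), 'force': array([ 0.39921264,  1.22046631, -0.4866462 ]), 'ft_torque': array([-0.02772046, -0.03377944,  0.01104104]), 'grip_force': 0.0, 'opening': 0.09133174801232224} 0.0188
scene [[460.59634394   0.         313.75626019]
 [  0.         460.59634394 205.69619972]
 [  0.           0.           1.        ]] [[-0.87216626  0.489183    0.00509939]
 [ 0.38571183  0.69402416 -0.60791187]
 [-0.30091926 -0.52823333 -0.79398813]] [ 0.48030389 -0.13941148  1.6953289 ]
top [[507.26909668   0.         324.8978412 ]
 [  0.         507.26909668 190.73225032]
 [  0.           0.           1.        ]] [[-0.05142409 -0.99867609  0.00127307]
 [-0.97654564  0.05001758 -0.20942029]
 [ 0.20907936 -0.01201246 -0.97782489]] [0.00568103 0.54502598 1.43204784]
```

View pics/scene0.png

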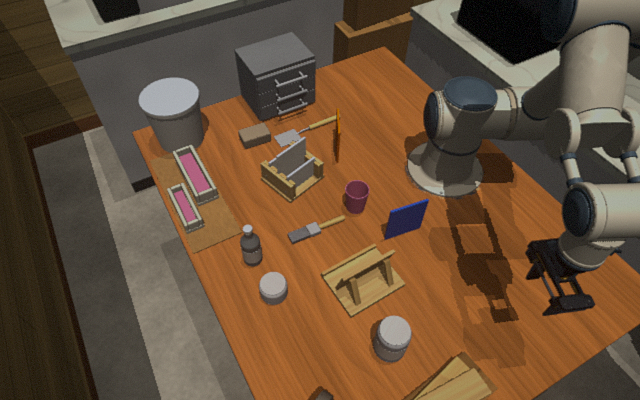

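View pics/top0.png

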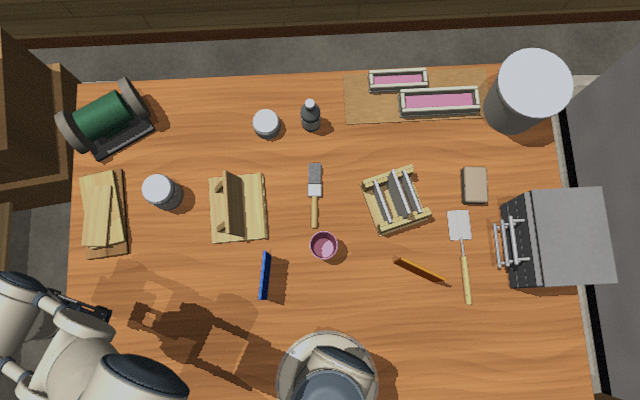

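Run:
```python
import cv2,numpy as np
a=cv2.imread("pics/scene0.png");b=cv2.imread("pics/top0.png")
f=lambda i,x,y,w,h:cv2.resize(i[y:y+h,x:x+w],(400,300),interpolation=cv2.INTER_CUBIC)
cv2.imwrite("pics/crop1.png",np.vstack([np.hstack([f(a,252,130,80,60),f(b,356,160,80,60)]),np.hstack([f(a,312,240,100,75),f(b,190,165,100,75)])]))
```

```text
(no output)
```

View pics/crop1.png

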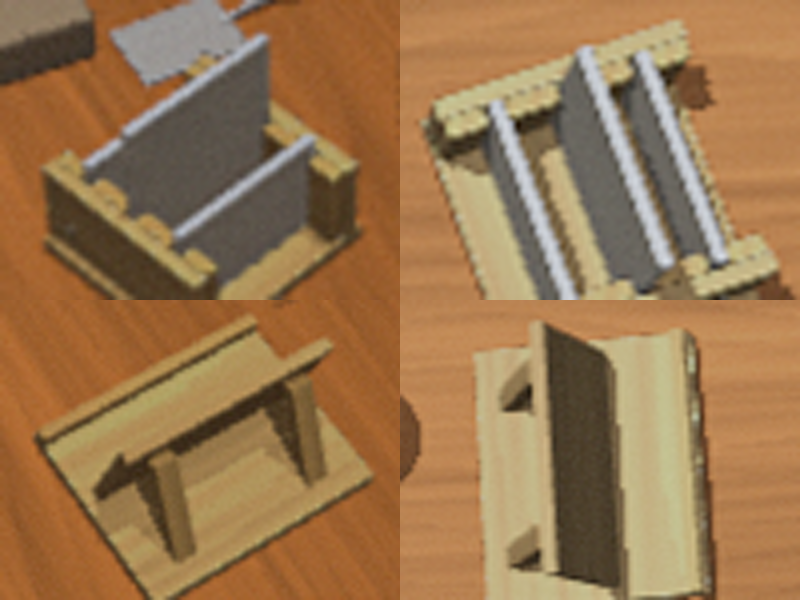

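```bash
cat > h.py <<'E'
import numpy as np, cv2
from scipy.spatial.transform import Rotation as Ro
from bench import sensors, optics, r
def ray(d,uv):
    K=d["camera_matrix"];v=np.linalg.solve(K,[uv[0],uv[1],1.])
    R=np.array(d["R"]);return -R.T@d["t"],R.T@v
def onz(d,uv,z):
    c,v=ray(d,uv);return c+v*(z-c[2])/v[2]
def wrist(name=None):
    s=sensors.read_state();d=optics.get_image("wrist")
    T=np.eye(4);T[:3,:3]=Ro.from_euler("xyz",s["tcp_rot"]).as_matrix();T[:3,3]=s["eef_pos"]
    W=T@np.array(d["tool_from_camera"]);d["R"]=W[:3,:3].T;d["t"]=-W[:3,:3].T@W[:3,3]
    if name: cv2.imwrite(name,d["color"][:,:,::-1])
    return s,d
def tri(d1,p,d2,q):
    a,u=ray(d1,p);b,v=ray(d2,q);A=np.c_[u,-v];k=np.linalg.lstsq(A,b-a,rcond=None)[0]
    P=a+k[0]*u;Q=b+k[1]*v;return (P+Q)/2,np.linalg.norm(P-Q)
def tomove(p,rot,s=None):
    "slide and dr (deg) from the present pose to a TCP pose"
    s=s or sensors.read_state();R0=Ro.from_euler("xyz",s["tcp_rot"])
    return R0.inv().apply(np.array(p)-s["eef_pos"])*1000,np.degrees((R0.inv()*rot).as_rotvec())
E
python3 - <<'E'
from h import *
np.set_printoptions(precision=4,suppress=True)
A=optics.get_image("scene");B=optics.get_image("top")
print("tool_from_camera",optics.get_image("wrist")["tool_from_camera"])
# tall panel top ends: scene/top
L=onz(B,(392.8,170),.162);M=onz(B,(409,212.4),.162);print("tall top z",L,M,np.linalg.norm(L-M))
for q in [(305,138),(277.4,157)]:
    print(onz(A,q,.162),[tri(B,p,A,q) for p in((392.8,170),(409,212.4))])
# bright edges in the top image -> line per panel
hsv=cv2.cvtColor(B["color"],cv2.COLOR_RGB2HSV);m=((hsv[...,1]<45)&(hsv[...,2]>140)).astype(np.uint8);m[:, :355]=0;m[:,440:]=0;m[:155]=0;m[240:]=0
n,lab,st,ce=cv2.connectedComponentsWithStats(m)
for i in range(1,n):
    if st[i,4]>20:
        ys,xs=np.where(lab==i);x0,x1=[np.array([xs[ys==k].mean(),k]) for k in(ys.min(),ys.max())]
        for z in(.097,.162):
            a,b=onz(B,x0,z),onz(B,x1,z);print(st[i],z,a,b,np.linalg.norm(a-b))
# stand: pale wood
c=B["color"][165:255,190:290];h=cv2.cvtColor(c,cv2.COLOR_RGB2HSV)
print(h[20,25],h[20,58],h[20,95],h[40,40])
for nm,uv,z in[("rearL",(209.5,178),.015),("rearR",(215,243),.015),("lipL",(262.5,172.5),.027),("lipR",(267,240),.027),("top1",(225,170.5),.121),("top2",(228.7,234),.121)]:print(nm,onz(B,uv,z))
E
```

```text
tool_from_camera [[ 0.     -0.9633 -0.2683  0.0759]
 [ 1.      0.0001 -0.0001 -0.0001]
 [ 0.0001 -0.2683  0.9633 -0.1711]
 [ 0.      0.      0.      1.    ]]
tall top z [ 0.571  -0.2106  0.162 ] [ 0.4509 -0.2449  0.162 ] 0.12493900599085779
[ 0.452  -0.2381  0.162 ] [(array([ 0.5206, -0.1719,  0.2671]), np.float64(0.06359609794134122)), (array([ 0.4504, -0.2447,  0.1564]), np.float64(0.0035450757711285594))]
[ 0.5729 -0.2045  0.162 ] [(array([ 0.5715, -0.2106,  0.1562]), np.float64(0.002406935446101662)), (array([ 0.5003, -0.2902,  0.0324]), np.float64(0.07045116322350647))]
[391 169  20  45 170] 0.097 [ 0.5902 -0.2213  0.097 ] [ 0.4596 -0.2563  0.097 ] 0.13517310971130708
[391 169  20  45 170] 0.162 [ 0.5738 -0.2113  0.162 ] [ 0.4492 -0.2448  0.162 ] 0.12897436445722504
[403 170  19  42 155] 0.097 [ 0.5856 -0.2527  0.097 ] [ 0.4638 -0.2865  0.097 ] 0.12637100436451298
[403 170  19  42 155] 0.162 [ 0.5694 -0.2413  0.162 ] [ 0.4532 -0.2736  0.162 ] 0.12057590454598334
[374 180  18  43 156] 0.097 [ 0.5603 -0.1671  0.097 ] [ 0.4368 -0.1992  0.097 ] 0.12761236372674378
[374 180  18  43 156] 0.162 [ 0.5453 -0.1596  0.162 ] [ 0.4275 -0.1902  0.162 ] 0.12176033786373916
[ 22  86 193] [ 23  78 195] [ 14 141 184] [ 18 108  71]
rearL [0.6112 0.3253 0.015 ]
rearR [0.4125 0.3098 0.015 ]
lipL [0.6171 0.1627 0.027 ]
lipR [0.4121 0.1548 0.027 ]
top1 [0.6041 0.2581 0.121 ]
top2 [0.4228 0.2498 0.121 ]
```

Run:
```python
from h import *
np.set_printoptions(precision=1,suppress=True)
R=lambda yaw:Ro.from_euler("xyz",[180,0,yaw],degrees=True)
print(tomove((.46,.22,.38),R(183)))
```

```text
(array([-346.8, -251.1, -166.2]), array([ -0. ,  -0. , -24.6]))
```

Call:
move_arm:
  targets:
    - {"slide":[0,0,-0.04],"dr":[0,0,0],"jaw":0.09}
    - {"slide":[0,0,-0.08],"dr":[0,0,0],"jaw":0.09}
    - {"slide":[-0.03,-0.022,-0.11],"dr":[0,0,-3],"jaw":0.09}
    - {"slide":[-0.06,-0.044,-0.13],"dr":[0,0,-6],"jaw":0.09}
    - {"slide":[-0.09,-0.066,-0.15],"dr":[0,0,-9],"jaw":0.09}
    - {"slide":[-0.12,-0.088,-0.166],"dr":[0,0,-12],"jaw":0.09}
    - {"slide":[-0.15,-0.11,-0.166],"dr":[0,0,-15],"jaw":0.09}
    - {"slide":[-0.18,-0.132,-0.166],"dr":[0,0,-18],"jaw":0.09}
    - {"slide":[-0.21,-0.154,-0.166],"dr":[0,0,-21],"jaw":0.09}
    - {"slide":[-0.24,-0.176,-0.166],"dr":[0,0,-24.6],"jaw":0.09}

```text
time: 1.08
eef_pos: [0.3889, 0.3274, 0.3801]
tcp_rot: [3.141, 0.0, -3.087]
force: [0.8, -0.9, -0.6]
opening: 0.0899
grip_force: 0.0
```

Run:
```python
from h import *
np.set_printoptions(precision=1,suppress=True)
print(tomove((.46,.22,.38),Ro.from_euler("xyz",[180,0,183],degrees=True)))
```

```text
(array([ -65.1, -111.2,    0.1]), array([0. , 0. , 0.1]))
```

Call:
move_arm:
  targets:
    - {"slide":[-0.02,-0.035,0],"dr":[0,0,0],"jaw":0.09}
    - {"slide":[-0.04,-0.07,0],"dr":[0,0,0],"jaw":0.09}
    - {"slide":[-0.055,-0.1,0],"dr":[0,0,0],"jaw":0.09}
    - {"slide":[-0.065,-0.111,0],"dr":[0,0,0],"jaw":0.09}
    - {"slide":[-0.065,-0.111,0],"dr":[0,0,0],"jaw":0.09}
    - {"slide":[-0.065,-0.111,0],"dr":[0,0,0],"jaw":0.09}

```text
time: 1.58
eef_pos: [0.4593, 0.2213, 0.3798]
tcp_rot: [3.141, -0.0, -3.091]
force: [-0.3, 0.6, -0.1]
opening: 0.0899
grip_force: 0.0
```

Run:
```python
from h import *
s,d=wrist("pics/w1.png")
np.savez("w1.npz",K=d["camera_matrix"],R=d["R"],t=d["t"]);print(s["eef_pos"],s["tcp_rot"],d["camera_matrix"])
```

```text
[0.45932332 0.22127464 0.37976714] [ 3.14149003e+00 -4.09008820e-04 -3.09084373e+00] [[354.33190225   0.         320.98897177]
 [  0.         354.33190225 195.12604189]
 [  0.           0.           1.        ]]
```

View pics/w1.png

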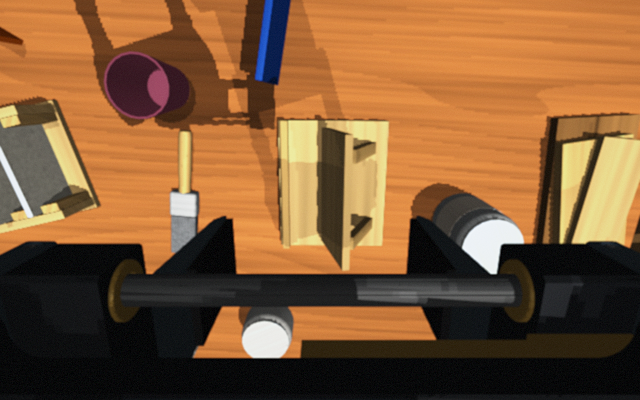

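Run:
```python
from h import *
np.set_printoptions(precision=4,suppress=True)
z=np.load("w1.npz");d=dict(camera_matrix=z["K"],R=z["R"],t=z["t"])
im=cv2.imread("pics/w1.png");g=cv2.GaussianBlur(im,(3,3),0).astype(float)
def edge(rows,lo,hi):
    P=[]
    for y in rows:
        q=np.abs(g[y,lo+1:hi+1]-g[y,lo-1:hi-1]).sum(1);k=q.argmax();P.append((lo+k,y))
    P=np.array(P,np.float32);v=cv2.fitLine(P,cv2.DIST_HUBER,0,.01,.01).ravel()
    f=lambda y:(v[2]+v[0]/v[1]*(y-v[3]),y);return P,f
for nm,lo,hi,h in[("baseFront",272,283,.015),("lip",284,296,.027),("foot",314,330,.015),("rear",378,394,.015),("boardtop",338,349,.121)]:
    P,f=edge(range(140,225,3),lo,hi);a,b=onz(d,f(140),h),onz(d,f(225),h)
    print(nm,P[::6].tolist(),a,b,np.degrees(np.arctan2(*(b-a)[[1,0]])))
for uv,h in[((278,119),.015),((282,246),.015),((388,121),.015),((383,246),.015),((323.5,126),.121),((348,135),.121),((345,269),.121),((287,119),.027),((291,246),.027)]:print(uv,onz(d,uv,h))
cv2.imwrite("pics/w1c.png",cv2.resize(im[105:275,265:400],None,fx=3.5,fy=3.5,interpolation=cv2.INTER_CUBIC))
```

```text
baseFront [[278.0, 140.0], [280.0, 158.0], [279.0, 176.0], [281.0, 194.0], [282.0, 212.0]] [0.4495 0.1575 0.015 ] [0.5853 0.1649 0.015 ] 3.146198999717251
lip [[289.0, 140.0], [289.0, 158.0], [289.0, 176.0], [289.0, 194.0], [290.0, 212.0]] [0.4473 0.1731 0.027 ] [0.5801 0.1787 0.027 ] 2.3977927808398602
foot [[316.0, 140.0], [317.0, 158.0], [317.0, 176.0], [316.0, 194.0], [317.0, 212.0]] [0.4467 0.2144 0.015 ] [0.5825 0.2195 0.015 ] 2.171001389256539
rear [[387.0, 140.0], [386.0, 158.0], [385.0, 176.0], [384.0, 194.0], [383.0, 212.0]] [0.4413 0.3201 0.015 ] [0.5771 0.3267 0.015 ] 2.7680135005515685
boardtop [[345.0, 140.0], [344.0, 158.0], [344.0, 176.0], [343.0, 194.0], [343.0, 212.0]] [0.4325 0.2483 0.121 ] [0.5414 0.2534 0.121 ] 2.696412181290292
(278, 119) [0.4187 0.1553 0.015 ]
(282, 246) [0.6218 0.1656 0.015 ]
(388, 121) [0.4133 0.3184 0.015 ]
(383, 246) [0.6134 0.3305 0.015 ]
(323.5, 126) [0.4172 0.222  0.121 ]
(348, 135) [0.4263 0.252  0.121 ]
(345, 269) [0.6036 0.2607 0.121 ]
(287, 119) [0.4172 0.1697 0.027 ]
(291, 246) [0.6157 0.1811 0.027 ]
```

View pics/w1c.png

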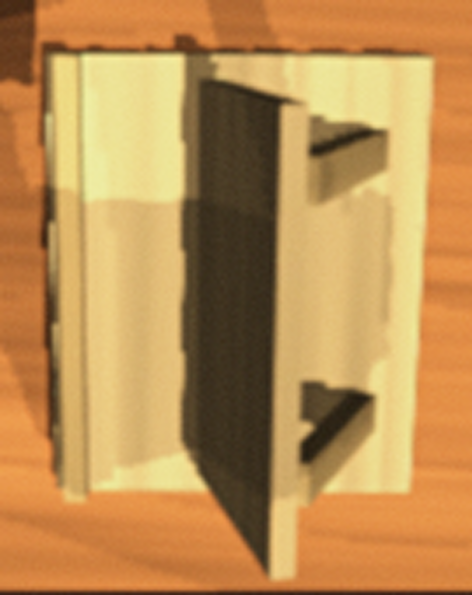

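Run:
```python
from h import *
np.set_printoptions(precision=1,suppress=True)
print(tomove((.5115,-.2278,.38),Ro.from_euler("xyz",[180,0,195],degrees=True)))
```

```text
(array([ -29.2, -451.9,   -0.3]), array([  0.,  -0., -12.]))
```

Call:
move_arm:
  targets:
    - {"slide":[-0.002,-0.04,0],"dr":[0,0,-1],"jaw":0.09}
    - {"slide":[-0.005,-0.08,0],"dr":[0,0,-2],"jaw":0.09}
    - {"slide":[-0.008,-0.12,0],"dr":[0,0,-3],"jaw":0.09}
    - {"slide":[-0.01,-0.16,0],"dr":[0,0,-4],"jaw":0.09}
    - {"slide":[-0.013,-0.2,0],"dr":[0,0,-5],"jaw":0.09}
    - {"slide":[-0.016,-0.24,0],"dr":[0,0,-6],"jaw":0.09}
    - {"slide":[-0.018,-0.28,0],"dr":[0,0,-7],"jaw":0.09}
    - {"slide":[-0.02,-0.32,0],"dr":[0,0,-9],"jaw":0.09}
    - {"slide":[-0.023,-0.36,0],"dr":[0,0,-10],"jaw":0.09}
    - {"slide":[-0.026,-0.4,0],"dr":[0,0,-12],"jaw":0.09}

```text
time: 2.47
eef_pos: [0.5061, -0.177, 0.3801]
tcp_rot: [-3.142, 0.0, -2.877]
force: [1.4, 0.8, 0.6]
opening: 0.0899
grip_force: 0.0
```

Run:
```python
from h import *
np.set_printoptions(precision=1,suppress=True)
print(tomove((.5115,-.2278,.34),Ro.from_euler("xyz",[180,0,195],degrees=True)))
```

```text
(array([  8.1, -50.5,  40.1]), array([-0. ,  0. ,  0.1]))
```

Call:
move_arm:
  targets:
    - {"slide":[0.004,-0.025,0.015],"dr":[0,0,0],"jaw":0.09}
    - {"slide":[0.007,-0.045,0.03],"dr":[0,0,0],"jaw":0.09}
    - {"slide":[0.008,-0.05,0.04],"dr":[0,0,0],"jaw":0.09}
    - {"slide":[0.008,-0.05,0.04],"dr":[0,0,0],"jaw":0.09}
    - {"slide":[0.008,-0.05,0.04],"dr":[0,0,0],"jaw":0.09}

```text
time: 2.88
eef_pos: [0.5113, -0.2252, 0.3398]
tcp_rot: [3.141, -0.001, -2.879]
force: [-0.1, 0.0, -0.7]
opening: 0.0904
grip_force: 0.0
```

Run:
```python
from h import *
np.set_printoptions(precision=4,suppress=True)
s,d=wrist("pics/w2.png")
print(s["eef_pos"],s["tcp_rot"])
hsv=cv2.cvtColor(d["color"],cv2.COLOR_RGB2HSV);m=((hsv[...,1]<40)&(hsv[...,2]>170)).astype(np.uint8)
n,lab,st,ce=cv2.connectedComponentsWithStats(m)
for i in range(1,n):
    if st[i,4]>150:
        print(st[i])
        c=np.argwhere(lab==i)[:,::-1].astype(np.float32);q=cv2.boxPoints(cv2.minAreaRect(c));
        e=sorted(q.tolist(),key=lambda p:p[1]);a=np.mean(e[:2],0);b=np.mean(e[2:],0)
        for z in(.097,.162):
            A,B=onz(d,a,z),onz(d,b,z);print(z,A,B,(A+B)/2,np.linalg.norm(A-B),np.degrees(np.arctan2(*(B-A)[[1,0]])))
```

```text
[ 0.5113 -0.2252  0.3398] [ 3.1405 -0.0006 -2.8787]
[353 105   8 109 786]
0.097 [ 0.4363 -0.2036  0.097 ] [ 0.5597 -0.1668  0.097 ] [ 0.498  -0.1852  0.097 ] 0.12881119812514863 16.598613846690196
0.162 [ 0.4366 -0.2101  0.162 ] [ 0.5406 -0.1791  0.162 ] [ 0.4886 -0.1946  0.162 ] 0.10858651039174376 16.5986138466902
[274 107  12 108 713]
0.097 [ 0.4617 -0.2897  0.097 ] [ 0.5847 -0.2541  0.097 ] [ 0.5232 -0.2719  0.097 ] 0.12808119260923184 16.12321524872699
0.162 [ 0.458  -0.2827  0.162 ] [ 0.5617 -0.2527  0.162 ] [ 0.5098 -0.2677  0.162 ] 0.1079711232771614 16.12321524872699
[314 153   9  81 631]
0.097 [ 0.5004 -0.2316  0.097 ] [ 0.5974 -0.2057  0.097 ] [ 0.5489 -0.2186  0.097 ] 0.10044270462092252 14.93273443502535
0.162 [ 0.4906 -0.2337  0.162 ] [ 0.5724 -0.2119  0.162 ] [ 0.5315 -0.2228  0.162 ] 0.0846721631957654 14.932734435025344
[449 210  33  29 633]
0.097 [ 0.5228 -0.0334  0.097 ] [ 0.5547 -0.031   0.097 ] [ 0.5388 -0.0322  0.097 ] 0.031973182480903244 4.389460230769126
0.162 [ 0.5095 -0.0666  0.162 ] [ 0.5364 -0.0646  0.162 ] [ 0.523  -0.0656  0.162 ] 0.026953062794638254 4.389460230769189
[215 318  29  39 359]
0.097 [ 0.7491 -0.2878  0.097 ] [ 0.8051 -0.2874  0.097 ] [ 0.7771 -0.2876  0.097 ] 0.05597019573317044 0.3861240988351699
0.162 [ 0.7003 -0.2811  0.162 ] [ 0.7475 -0.2807  0.162 ] [ 0.7239 -0.2809  0.162 ] 0.04718229726194336 0.3861240988351998
```

View pics/w2.png

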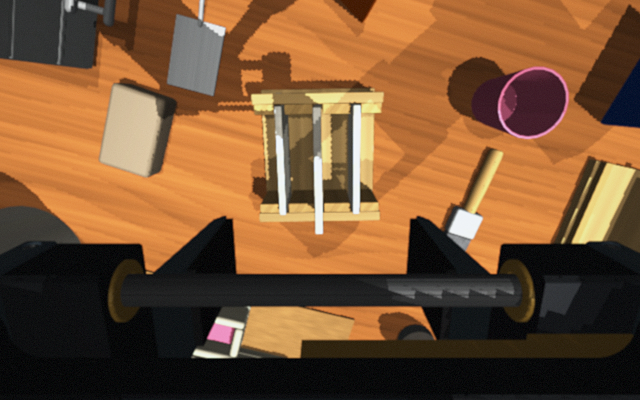

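Run:
```python
from h import *
np.set_printoptions(precision=1,suppress=True)
print(tomove((.5105,-.2282,.130),Ro.from_euler("xyz",[180,0,195.2],degrees=True)))
```

```text
(array([  1.9,  -2.7, 210.6]), array([ 0. ,  0. , -0.1]))
```

Call:
move_arm:
  targets:
    - {"slide":[0.002,-0.003,0.03],"dr":[0,0,0],"jaw":0.09}
    - {"slide":[0.002,-0.003,0.065],"dr":[0,0,0],"jaw":0.08}
    - {"slide":[0.002,-0.003,0.1],"dr":[0,0,0],"jaw":0.07}
    - {"slide":[0.002,-0.003,0.13],"dr":[0,0,0],"jaw":0.06}
    - {"slide":[0.002,-0.003,0.155],"dr":[0,0,0],"jaw":0.05}
    - {"slide":[0.002,-0.003,0.175],"dr":[0,0,0],"jaw":0.05}
    - {"slide":[0.002,-0.003,0.19],"dr":[0,0,0],"jaw":0.05}
    - {"slide":[0.002,-0.003,0.2],"dr":[0,0,0],"jaw":0.05}
    - {"slide":[0.002,-0.003,0.208],"dr":[0,0,0],"jaw":0.04}
    - {"slide":[0.002,-0.003,0.211],"dr":[0,0,0],"jaw":0.035}
  force: 25

```text
time: 3.77
eef_pos: [0.5105, -0.2294, 0.1288]
tcp_rot: [-3.141, 0.0, -2.879]
force: [-0.7, 0.1, -1.0]
opening: 0.0393
grip_force: 0.0
```

Call:
move_arm:
  targets:
    - {"slide":[0,0,0],"dr":[0,0,0],"jaw":0.02}
    - {"slide":[0,0,0],"dr":[0,0,0],"jaw":0.015}
    - {"slide":[0,0,0],"dr":[0,0,0],"jaw":0.01}
    - {"slide":[0,0,0],"dr":[0,0,0],"jaw":0.004}
    - {"slide":[0,0,0],"dr":[0,0,0],"jaw":0.0}
    - {"slide":[0,0,0],"dr":[0,0,0],"jaw":0.0}
    - {"slide":[0,0,0],"dr":[0,0,0],"jaw":0.0}
  force: 25

```text
time: 4.35
eef_pos: [0.5103, -0.23, 0.1295]
tcp_rot: [-3.142, 0.001, -2.88]
force: [-1.3, 2.6, 6.1]
opening: 0.0078
grip_force: 25.0
```

Call:
move_arm:
  targets:
    - {"slide":[0,0,-0.008],"dr":[0,0,0],"jaw":0.0}
    - {"slide":[0,0,-0.02],"dr":[0,0,0],"jaw":0.0}
    - {"slide":[0,0,-0.035],"dr":[0,0,0],"jaw":0.0}
    - {"slide":[0,0,-0.05],"dr":[0,0,0],"jaw":0.0}
    - {"slide":[0,0,-0.065],"dr":[0,0,0],"jaw":0.0}
    - {"slide":[0,0,-0.08],"dr":[0,0,0],"jaw":0.0}
    - {"slide":[0,0,-0.1],"dr":[0,0,0],"jaw":0.0}
    - {"slide":[0,0,-0.125],"dr":[0,0,0],"jaw":0.0}
    - {"slide":[0,0,-0.155],"dr":[0,0,0],"jaw":0.0}
    - {"slide":[0,0,-0.185],"dr":[0,0,0],"jaw":0.0}
  force: 25

```text
time: 5.18
eef_pos: [0.5096, -0.2299, 0.3157]
tcp_rot: [3.141, -0.0, -2.88]
force: [1.1, -0.3, -1.8]
opening: 0.0081
grip_force: 25.0
```

Run:
```python
from h import *
np.set_printoptions(precision=4,suppress=True)
ims=[]
for n in("scene","top"):
    d=optics.get_image(n);ims.append(d["color"][:,:,::-1])
s,d=wrist("pics/w3.png")
a=cv2.resize(ims[0][90:240,230:430],(400,300));b=cv2.resize(ims[1][110:260,320:520],(400,300))
c=cv2.resize(d["color"][:,:,::-1],(480,300))
cv2.imwrite("pics/lift.png",np.vstack([np.hstack([a,b]),np.pad(c,((0,0),(0,320),(0,0)))]))
print(s)
```

```text
{'time': 5.2833, 'qpos': array([-0.5305,  0.3126,  1.3498, -0.0001,  1.4712, -2.3632]), 'joint_vel': array([-0.0014,  0.0452,  0.095 ,  0.0012, -0.0865, -0.0005]), 'joint_efforts': array([ -0.1161, -74.3908, -42.6768,  -0.0915,   2.2541,   0.0031]), 'eef_pos': array([ 0.5117, -0.2311,  0.3193]), 'tcp_rot': array([-3.1358,  0.0055, -2.8796]), 'force': array([ 0.175 ,  0.1131, -1.6389]), 'ft_torque': array([ 0.0549,  0.0163, -0.0234]), 'grip_force': 24.99474138021469, 'opening': 0.008030148991097323}
```

View pics/lift.png

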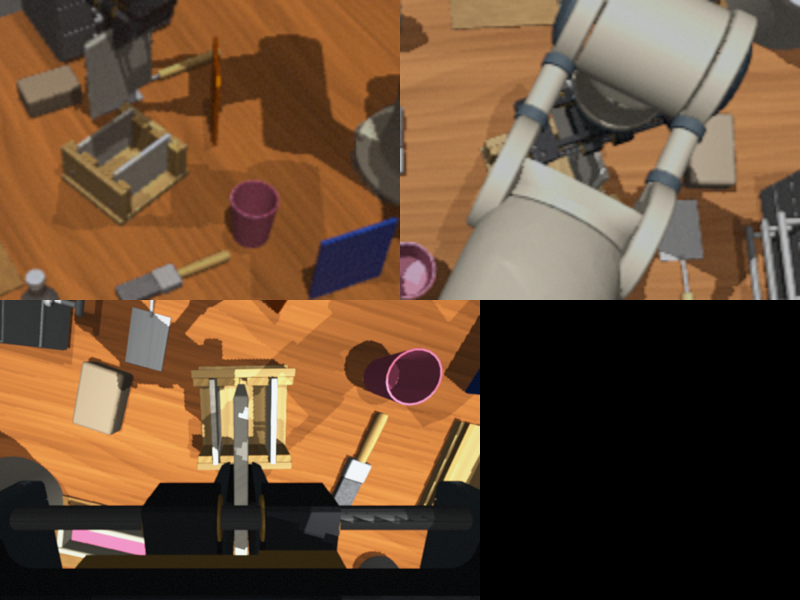

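```bash
cat >> h.py <<'E'
def place(front=0,up=0,yaw=2.7,O=(.516,.2147,0),tilt=15.,depth=.1175):
    "TCP pose with the panel on the ledge, back face on the board, plus an offset to the front and up (m)"
    a,t=np.radians(yaw),np.radians(tilt)
    f=np.array([np.sin(a),-np.cos(a),0]);z=np.array([0,0,1.]);b=-f
    p=np.cos(t)*z+np.sin(t)*b;n=np.cos(t)*f+np.sin(t)*z
    x=np.array([-np.cos(a),-np.sin(a),0]);R=np.c_[x,np.cross(-p,x),-p]
    return np.array(O)+.010*b+.015*z+.004*n+depth*p+front*f+up*z,Ro.from_matrix(R)
E
python3 - <<'E'
from h import *
np.set_printoptions(precision=1,suppress=True)
for f,u in((.015,.165),(.012,.05),(.003,.003)):
    q=place(f,u);print(q[0]*1000,q[1].as_euler("xyz",degrees=True),tomove(*q))
E
```

```text
[515.  236.2 294.5] [-165.     0.  -177.3] (array([-124.7,  450. ,   20.9]), array([14.8,  1.8, 12.2]))
[514.8 239.2 179.5] [-165.     0.  -177.3] (array([-125. ,  453.3,  135.9]), array([14.8,  1.8, 12.2]))
[514.4 248.2 132.5] [-165.     0.  -177.3] (array([-126.8,  462.2,  182.9]), array([14.8,  1.8, 12.2]))
```

Call:
move_arm:
  targets:
    - {"slide":[-0.003,0.01,0],"dr":[0,0,0],"jaw":0.0}
    - {"slide":[-0.008,0.03,0],"dr":[0,0,1],"jaw":0.0}
    - {"slide":[-0.016,0.06,0],"dr":[1,0,2],"jaw":0.0}
    - {"slide":[-0.026,0.095,0],"dr":[2,0.3,3],"jaw":0.0}
    - {"slide":[-0.036,0.13,0],"dr":[4,0.5,4],"jaw":0.0}
    - {"slide":[-0.046,0.165,0],"dr":[6,0.8,5],"jaw":0.0}
    - {"slide":[-0.055,0.2,0],"dr":[7.5,1,6.5],"jaw":0.0}
    - {"slide":[-0.065,0.235,0],"dr":[9,1.2,8],"jaw":0.0}
    - {"slide":[-0.075,0.27,0],"dr":[10.5,1.4,9],"jaw":0.0}
    - {"slide":[-0.084,0.305,0.003],"dr":[12,1.6,10.5],"jaw":0.0}
  force: 25

```text
time: 6.17
eef_pos: [0.5112, 0.0885, 0.3103]
tcp_rot: [-2.929, -0.009, -3.065]
force: [1.0, 0.1, -0.8]
opening: 0.0081
grip_force: 25.0
```

Run:
```python
from h import *
np.set_printoptions(precision=1,suppress=True)
print(tomove(*place(.015,.165)))
```

```text
(array([-15.3, 147. , -15.7]), array([ 2.8, -0.1,  1.8]))
```

Call:
move_arm:
  targets:
    - {"slide":[-0.003,0.03,-0.003],"dr":[0.8,0,0.5],"jaw":0.0}
    - {"slide":[-0.007,0.06,-0.006],"dr":[1.5,0,1],"jaw":0.0}
    - {"slide":[-0.01,0.09,-0.009],"dr":[2,0,1.5],"jaw":0.0}
    - {"slide":[-0.013,0.115,-0.012],"dr":[2.5,0,1.8],"jaw":0.0}
    - {"slide":[-0.015,0.135,-0.015],"dr":[2.8,0,1.8],"jaw":0.0}
    - {"slide":[-0.015,0.147,-0.016],"dr":[2.8,0,1.8],"jaw":0.0}
    - {"slide":[-0.015,0.147,-0.016],"dr":[2.8,0,1.8],"jaw":0.0}
    - {"slide":[-0.015,0.147,-0.016],"dr":[2.8,0,1.8],"jaw":0.0}
  force: 25

```text
time: 6.83
eef_pos: [0.5151, 0.234, 0.2948]
tcp_rot: [-2.881, -0.003, -3.094]
force: [0.9, 0.1, -0.5]
opening: 0.0079
grip_force: 25.0
```

Run:
```python
from h import *
np.set_printoptions(precision=1,suppress=True)
for f,u in((.012,.05),(.006,.006),(.003,0)):print(tomove(*place(f,u)))
d=optics.get_image("scene")
s,w=wrist()
a=cv2.resize(d["color"][150:330,280:480,::-1],(400,360));b=cv2.resize(w["color"][:,:,::-1],(400,250))
cv2.imwrite("pics/pre.png",np.hstack([a,np.pad(b,((0,110),(0,0),(0,0)))]))
```

```text
(array([ -0.3,  34.8, 110. ]), array([ 0.1, -0.1,  0.1]))
(array([ -0.4,  51.9, 151. ]), array([ 0.1, -0.1,  0.1]))
(array([ -0.5,  56.4, 156. ]), array([ 0.1, -0.1,  0.1]))
```

View pics/pre.png

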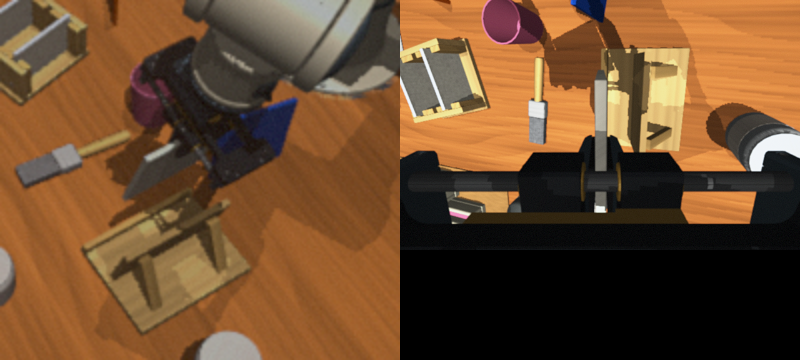

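Call:
move_arm:
  targets:
    - {"slide":[0,0.006,0.02],"dr":[0,0,0],"jaw":0.0}
    - {"slide":[0,0.015,0.05],"dr":[0,0,0],"jaw":0.0}
    - {"slide":[0,0.025,0.08],"dr":[0,0,0],"jaw":0.0}
    - {"slide":[0,0.035,0.11],"dr":[0,0,0],"jaw":0.0}
    - {"slide":[0,0.043,0.128],"dr":[0,0,0],"jaw":0.0}
    - {"slide":[0,0.048,0.14],"dr":[0,0,0],"jaw":0.0}
    - {"slide":[0,0.051,0.147],"dr":[0,0,0],"jaw":0.0}
    - {"slide":[0,0.052,0.15],"dr":[0,0,0],"jaw":0.0}
    - {"slide":[0,0.052,0.151],"dr":[0,0,0],"jaw":0.0}
    - {"slide":[0,0.052,0.151],"dr":[0,0,0],"jaw":0.0}
  force: 25

```text
time: 7.77
eef_pos: [0.5155, 0.2452, 0.1371]
tcp_rot: [-2.882, -0.0, -3.095]
force: [-0.1, -0.5, -1.6]
opening: 0.0081
grip_force: 25.0
```

Run:
```python
from h import *
np.set_printoptions(precision=1,suppress=True)
print(sensors.read_state()["force"])
for f,u in((.006,0),(.003,0),(0,0)):print(tomove(*place(f,u)))
d=optics.get_image("scene")
s,w=wrist()
a=cv2.resize(d["color"][190:330,300:440,::-1],(500,500),interpolation=cv2.INTER_CUBIC);b=cv2.resize(w["color"][40:300,170:470,::-1],(300,260))
cv2.imwrite("pics/pre2.png",np.hstack([a,np.pad(b,((0,240),(0,0),(0,0)))]))
```

```text
[-0.1 -0.5 -1.6]
(array([0.9, 2. , 7.3]), array([ 0.1, -0. , -0.1]))
(array([0.9, 4.9, 6.5]), array([ 0.1, -0. , -0.1]))
(array([0.9, 7.8, 5.8]), array([ 0.1, -0. , -0.1]))
```

View pics/pre2.png

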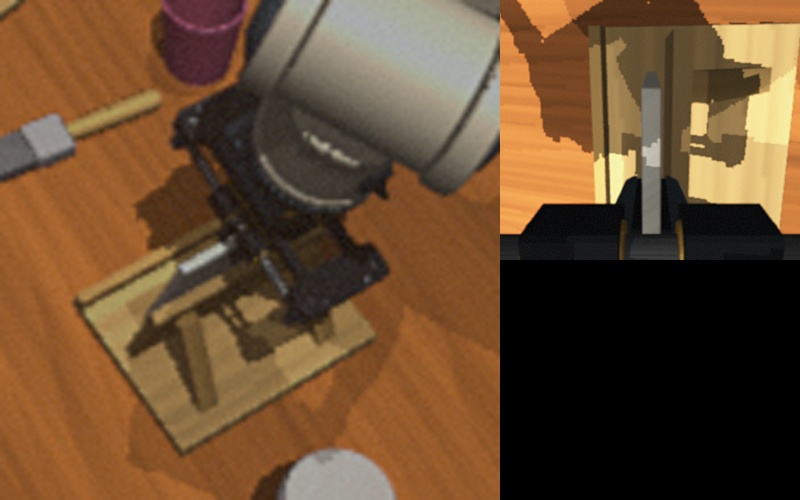

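Call:
move_arm:
  targets:
    - {"slide":[0,0.001,0.002],"dr":[0,0,0],"jaw":0.0}
    - {"slide":[0,0.001,0.004],"dr":[0,0,0],"jaw":0.0}
    - {"slide":[0,0.002,0.005],"dr":[0,0,0],"jaw":0.0}
    - {"slide":[0,0.002,0.006],"dr":[0,0,0],"jaw":0.0}
    - {"slide":[0,0.002,0.006],"dr":[0,0,0],"jaw":0.0}
  force: 25

```text
time: 8.28
eef_pos: [0.5149, 0.2459, 0.1299]
tcp_rot: [-2.882, -0.002, -3.095]
force: [-0.8, 0.5, -0.7]
opening: 0.0077
grip_force: 25.0
```

Call:
move_arm:
  targets:
    - {"slide":[0,0.0003,0.001],"dr":[0,0,0],"jaw":0.0}
    - {"slide":[0,0.0005,0.002],"dr":[0,0,0],"jaw":0.0}
    - {"slide":[0,0.0005,0.002],"dr":[0,0,0],"jaw":0.0}
  force: 25

```text
time: 8.53
eef_pos: [0.5151, 0.2462, 0.1293]
tcp_rot: [-2.882, -0.0, -3.095]
force: [-5.8, 2.6, 19.3]
opening: 0.008
grip_force: 25.0
```

Call:
move_arm:
  targets:
    - {"slide":[0,0,-0.001],"dr":[0,0,0],"jaw":0.0}
    - {"slide":[0,0.001,-0.0015],"dr":[0,0,0],"jaw":0.0}
    - {"slide":[0,0.002,-0.0017],"dr":[0,0,0],"jaw":0.0}
    - {"slide":[0,0.003,-0.002],"dr":[0,0,0],"jaw":0.0}
    - {"slide":[0,0.003,-0.002],"dr":[0,0,0],"jaw":0.0}
  force: 25

```text
time: 8.95
eef_pos: [0.515, 0.2491, 0.1292]
tcp_rot: [-2.881, -0.001, -3.095]
force: [-0.9, -3.2, 5.2]
opening: 0.0078
grip_force: 25.0
```

Call:
move_arm:
  targets:
    - {"slide":[0,0.001,-0.0003],"dr":[0,0,0],"jaw":0.0}
    - {"slide":[0,0.0015,-0.0004],"dr":[0,0,0],"jaw":0.0}
    - {"slide":[0,0.0015,-0.0004],"dr":[0,0,0],"jaw":0.0}
  force: 25

```text
time: 9.2
eef_pos: [0.5149, 0.2503, 0.1292]
tcp_rot: [-2.881, -0.001, -3.095]
force: [0.9, -6.9, 4.8]
opening: 0.0076
grip_force: 25.0
```

Call:
move_arm:
  targets:
    - {"slide":[0,0.001,-0.0003],"dr":[0,0,0],"jaw":0.0}
    - {"slide":[0,0.0015,-0.0004],"dr":[0,0,0],"jaw":0.0}
    - {"slide":[0,0.0015,-0.0004],"dr":[0,0,0],"jaw":0.0}
  force: 25

```text
time: 9.45
eef_pos: [0.5148, 0.2504, 0.1292]
tcp_rot: [-2.878, -0.002, -3.095]
force: [3.5, -17.4, 4.1]
opening: 0.0078
grip_force: 25.0
```

Call:
move_arm:
  targets:
    - {"slide":[0,-0.001,0],"dr":[0,0,0],"jaw":0.0}
    - {"slide":[0,-0.001,0],"dr":[0,0,0],"jaw":0.01}
    - {"slide":[0,-0.001,0],"dr":[0,0,0],"jaw":0.015}
    - {"slide":[0,-0.001,0],"dr":[0,0,0],"jaw":0.02}
    - {"slide":[0,-0.001,0],"dr":[0,0,0],"jaw":0.025}
    - {"slide":[0,-0.001,0],"dr":[0,0,0],"jaw":0.03}
    - {"slide":[0,-0.001,0],"dr":[0,0,0],"jaw":0.036}
    - {"slide":[0,-0.001,0],"dr":[0,0,0],"jaw":0.04}
    - {"slide":[0,-0.001,0],"dr":[0,0,0],"jaw":0.04}
  force: 10

```text
time: 10.2
eef_pos: [0.5148, 0.2515, 0.1294]
tcp_rot: [-2.882, -0.001, -3.095]
force: [-0.5, 0.7, -0.1]
opening: 0.0399
grip_force: 0.0
```

Call:
move_arm:
  targets:
    - {"slide":[0,0,-0.006],"dr":[0,0,0],"jaw":0.04}
    - {"slide":[0,0,-0.015],"dr":[0,0,0],"jaw":0.04}
    - {"slide":[0,0,-0.03],"dr":[0,0,0],"jaw":0.04}
    - {"slide":[0,0,-0.05],"dr":[0,0,0],"jaw":0.04}
    - {"slide":[0,0,-0.08],"dr":[0,0,0],"jaw":0.04}
    - {"slide":[0,0,-0.11],"dr":[0,0,0],"jaw":0.04}
    - {"slide":[0,0,-0.14],"dr":[0,0,0],"jaw":0.04}
    - {"slide":[0,0,-0.16],"dr":[0,0,0],"jaw":0.04}
    - {"slide":[0,0,-0.17],"dr":[0,0,0],"jaw":0.04}
    - {"slide":[0,0,-0.17],"dr":[0,0,0],"jaw":0.04}

```text
time: 11.03
eef_pos: [0.5136, 0.296, 0.2962]
tcp_rot: [-2.884, 0.002, -3.094]
force: [0.4, 0.1, -1.3]
opening: 0.0398
grip_force: 0.0
```

Run:
```python
from h import *
d=optics.get_image("scene")
s,w=wrist()
a=cv2.resize(d["color"][100:340,230:450,::-1],(440,480),interpolation=cv2.INTER_CUBIC);b=cv2.resize(w["color"][:300,140:500,::-1],(360,300))
cv2.imwrite("pics/fin.png",np.hstack([a,np.pad(b,((0,180),(0,0),(0,0)))]))
```

```text
(no output)
```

View pics/fin.png

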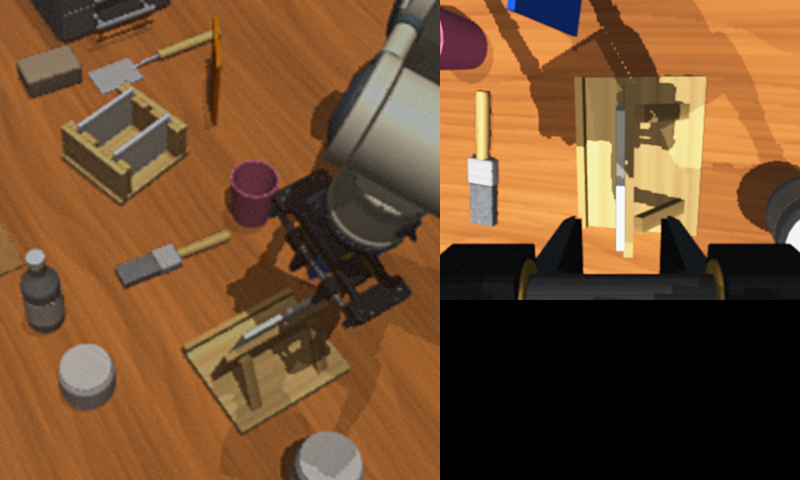

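Run:
```python
from h import *
np.set_printoptions(precision=4,suppress=True)
s,d=wrist()
for uv in((320.5,106),(320.5,250)):print(onz(d,uv,.16))
P,_=place(0,0,depth=.150);print("expected top centre",P)
```

```text
[0.446  0.2556 0.16  ]
[0.5779 0.2618 0.16  ]
expected top centre [0.5139 0.2596 0.1609]
```

```bash
python3 -c "
from bench import job_done;print(job_done())"
```

```text
the job is handed in; nothing more can be done
None
```

The tall white panel is out of the rack and on the spray stand, lower edge on the ledge and leaning back against the board, about 4 mm off centre; I let go only once its edge was on the ledge, the short panels and the bystanders in view stayed put, and the job was handed in at about 11 s on the robot's clock (no verdict was shown).

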